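# Lock the loaded core carrier

## Task

Two identical core carriers are screwed to the bench, both with their keeper bars swung open. Take the one that holds the grey rock core and swing its keeper bar shut over the core until it clicks home in its detent, then let go. Leave the core in its pocket and leave the empty carrier's bar open as it is.

Things in the scene. Friction and masses are not known exactly. Their poses are not given: they have to be found in the camera images.
- keeper (a joint): Angle of the loaded carrier's keeper bar (rad), level about an upright pivot. 0 = shut in the detent; grows as it opens, clockwise from above, so shut it anticlockwise. Starts 0.55 to 1.1 open, stays where left (hinge drag 0.4 N at the pin). From 0.13 to 0.06 a sprung ball resists with about 4 N at the pin, then pulls the bar home to 0; a stop lies at -0.02.
- keeper_knob (a point): Middle of the upright round steel pin (14 mm across, 38 mm tall, lowest 2 mm a 20 mm collar) on the free end of the loaded carrier's keeper bar; this point is 100 mm above the bench, the pin's top 117 mm. The bar beneath is 18 mm wide (28 mm at its round ends), 8 mm thick, its top 79 mm above the bench.
- keeper_pivot (a point): Point on the upright pivot axis of the loaded carrier's keeper bar, 100 mm above the bench and 150 mm from keeper_knob; the bolt head below it ends 87 mm above the bench. The latch post with the sprung ball stands at the carrier's other end, 150 mm away, with a thin steel stop plate 80 mm high beside it.
- core: Loose grey rock core, an upright cylinder 38 mm across, 52 mm tall, in the pocket of the loaded carrier (aluminium base 210 x 80 x 8 mm screwed down, grey plastic block 66 x 66 mm, pivot and latch posts). Origin: centre of its underside, 14 mm above the bench, midway between the two posts; its top is at 66 mm, so the bar passes 5 mm over it.
- spare_keeper_knob (a point): The same point of the pin on the keeper bar of the other, empty carrier, which is of the same make and is to be left open.
Things that resemble listed ones, but are neither listed nor needed, are in the scene too. Leave any orange or purple look-alike of the core alone.

How it is judged:
By the outcome, as a careful person would: the job done as asked, in the order asked, and still so for the second after the job is handed in, with the robot touching nothing.
It also fails if it takes over 32 s, if anything falls off the work surface, if the arm or the gripper's body presses on something with over 40 N, if the wrist force passes 120 N, or if a joint passes its speed limit or range.

## Robot

A 6-joint arm with a two-finger parallel gripper is mounted at the origin on a cart in front of the work surface, level with it; the furniture and walls round the work are solid. World frame = base frame: x ahead of the robot, y to its left, z up, the work surface at z = 0. Lengths are in mm, angles in rad, forces in N, time in s.
With the tool pointing down it reaches from about 275 to 750 mm from the base axis. Payload 10.2 kg.
Tool frame: the origin (TCP) lies at the very end of the fingers, on their centre line; the grasp point (between the pads) lies 19 mm behind it; z points along the fingers, y is the line along which they close (so a half turn about z gives the same grasp; the last joint's range is limited). The gripper opens to 85 mm and grips with 20 to 120 N. Pads are 22 mm wide; open, the fingers measure 114 mm over their backs; the gripper's body (76 mm by 85 mm) begins 54 mm behind the grasp point. The pads swing forward as they close: fully open they stand 13 mm farther back than shut.
Start: joints at [-1.518, 0.313, 1.498, -0, 1.331, -0.223], TCP at [142.953, -505.169, 231.294] pointing down, gripper open.
Joint ranges: [-2.94, 2.94], [-0.97, 2.17], [0.19, 2.56], [-1.23, 4.37], [0.02, 3.11], [-2.88, 2.88]. Speed limits (rad/s): [2.39, 2.39, 3.01, 3.14, 3.14, 3.14].

## Interface

Orientations are given as a unit quaternion [w, x, y, z].
In Python, from rig import ctrl gives the robot as it stands.
- The arm moves only by the shell command python3 -m inch 'ROWS' [OPENING] [FORCE]. ROWS is text: rows parted by semicolons, each of 6 numbers parted by spaces: the shift along the tool's x, y, z in mm, then the turn, a rotation vector about the tool's x, y, z in units of 6 degrees (1.0 is 6 degrees). A call has exactly 10 rows; each row shifts and turns the commanded pose from where the row before left it, along the tool's axes as they then stand; what a row does not reach is not made up. A row lasts 1/12 s, in which the tool goes at most 41.7 mm and 7.16 degrees, less where a joint would pass 70% of its speed; a pose out of reach is approached as far as the arm can. A call with a gripper value outside its range is refused whole. OPENING is the opening, from 0 (shut) to 1 (fully open), set as the call begins (- or left out, the last holds). The fingers move at their own pace and stop on an object; FORCE is the grip in N (left out, the last holds). Time passes only in rows, so rows that do not move let the fingers close, or fill a call up. It gives the time, the measured TCP pose, the force, the opening and the grip force at its end, in the units of the state.
- ctrl.sense(): the state, without advancing time (a new reading comes with each control period).
- ctrl.capture(name): name is "side" or "top" or "wrist"; returns a dict with "image" (480x640x3 uint8, red, green, blue), "intrinsics" (3x3 intrinsics, pixels), "D" ([k1, k2, p1, p2, k3] as OpenCV has them; the pictures are not rectified), "rvec" (rotation vector, rad) and "tvec" (3), from world to camera coordinates, as OpenCV has them. Camera axes: x right, y down, z forward; pixel columns grow to the right and rows downward; lengths in mm; the calibration is good to about 2 mm. A picture is of the moment at which its call begins. There is no depth.
- ctrl.finish_job(): hands the job in; it is judged then, once.
The state is a dict: "time_s": time; "joints": joint angles; "dq": joint speeds; "tau": joint torques, N m; "eef_pos": TCP position; "ee_rot": TCP orientation; "force": force on the tool from outside, world axes, zero at the start; "wrist_torque": the same for the moment, N m; "grip_width": opening from 0.0 (shut) to 1.0 (fully open); "grip_force": force on a finger pad.
Only numpy, scipy, OpenCV 4.12 (cv2) and the standard library are available. Lean on these libraries where they do the work, as an engineer would, in place of code of your own. Each camera call takes 0.05 s, during which the arm holds its last target. There are 200 camera calls.

## Working session

There is one attempt and no reset: what is moved stays moved. The work goes in short steps, Python scripts to look and compute and a shell command to move; the robot and the scene stay as the last step left them, time stands still between calls to the robot, and variables do not carry over. Pictures are saved under pics/ and viewed, at most 10 in all, crops included, and the job is handed in when it is done.

```bash
mkdir -p pics; ls; cat > h.py <<'E'
import numpy as np,cv2,pickle
from rig import ctrl
def cap(n,f):
    c=ctrl.capture(n); cv2.imwrite(f'pics/{f}.png',c['image'][:,:,::-1]); pickle.dump(c,open(f'pics/{f}.pkl','wb')); return c
def ray(f,uv):
    c=pickle.load(open(f'pics/{f}.pkl','rb')); R=cv2.Rodrigues(np.array(c['rvec'],float))[0]; t=np.array(c['tvec'],float).ravel()
    p=cv2.undistortPoints(np.array([[uv]],float),np.array(c['intrinsics'],float),np.array(c['D'],float))[0,0]
    d=R.T@np.array([p[0],p[1],1]); return -R.T@t,d/np.linalg.norm(d)
def atz(f,uv,z):
    o,d=ray(f,uv); return o+d*(z-o[2])/d[2]
def tri(*obs):
    A=np.zeros((3,3));b=np.zeros(3);L=[ray(*o) for o in obs]
    for o,d in L:
        M=np.eye(3)-np.outer(d,d);A+=M;b+=M@o
    x=np.linalg.solve(A,b); return x,[np.linalg.norm((np.eye(3)-np.outer(d,d))@(x-o)) for o,d in L]
def crop(f,x,y,w,h,s,out):
    im=cv2.imread(f'pics/{f}.png')[y:y+h,x:x+w]; cv2.imwrite(f'pics/{out}.png',cv2.resize(im,None,fx=s,fy=s,interpolation=cv2.INTER_CUBIC))
E
python3 - <<'E'
from h import *
for n in('top','side','wrist'): cap(n,n+'0')
print(ctrl.sense())
E
```

```text
pics
{'time_s': 0.15, 'joints': array([-1.51841583e+00,  3.13318084e-01,  1.49824499e+00, -4.04932263e-05,
        1.33101167e+00, -2.23393970e-01]), 'dq': array([-7.30458323e-05, -2.03513950e-03, -5.14375068e-05, -1.53953158e-03,
        1.74673680e-03, -8.36417521e-04]), 'tau': array([ 1.48491177e-03, -4.12367427e+01, -2.59797961e+01, -2.33769124e-04,
        3.15715057e-03, -9.26063279e-06]), 'eef_pos': array([ 142.92447221, -504.97005524,  230.87489464]), 'ee_rot': array([-4.90929269e-04,  9.90507826e-01,  1.37455464e-01,  2.23432803e-05]), 'force': array([0.41008437, 0.22432381, 0.26540941]), 'wrist_torque': array([-0.00170675, -0.02266363, -0.01064438]), 'grip_force': 0.0, 'grip_width': 1.0014831349603444}
```

View pics/top0.png

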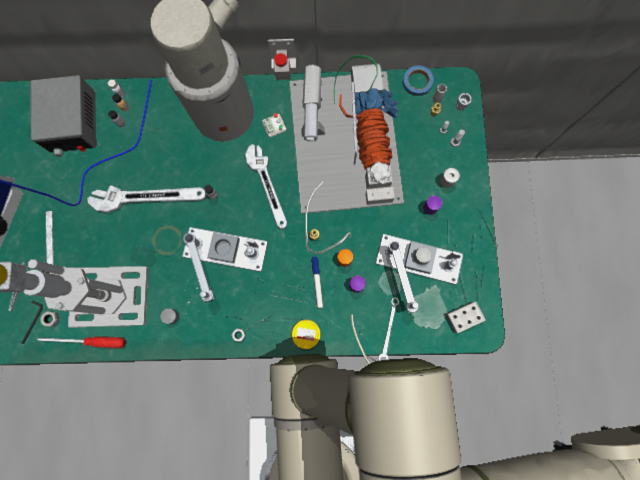

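View pics/side0.png

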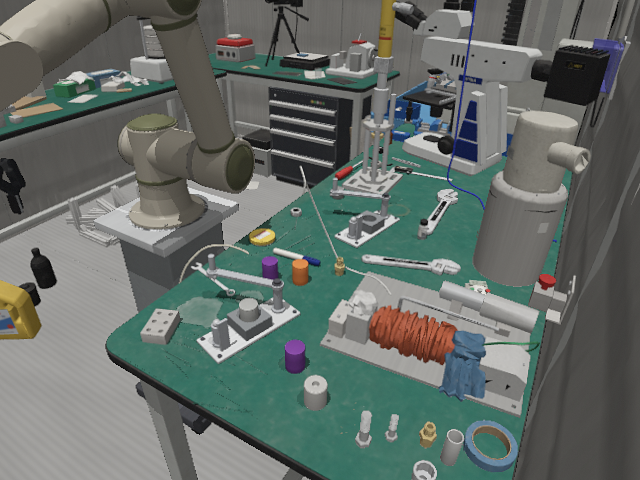

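The top view shows two carriers. The left one, at about (225,250) with its pin at (207,295), has an empty round pocket. The right one, at about (420,258) with its pin at (410,307), holds a grey cylinder. The right one fits, and the side view agrees: there is a core at (249,310) and none at (372,220). I'll confirm that in one enlarged crop.

```bash
python3 - <<'E'
from h import *
crop('top0',365,220,110,100,5,'a'); crop('side0',180,245,130,120,5,'b')
a=cv2.imread('pics/a.png');b=cv2.imread('pics/b.png')
cv2.imwrite('pics/ab.png',np.hstack([cv2.resize(a,(440,400)),cv2.resize(b,(390,360))[:, :360].copy() if 0 else cv2.copyMakeBorder(cv2.resize(b,(360,332)),0,68,0,0,0)]))
E
```

```text
(no output)
```

View pics/ab.png

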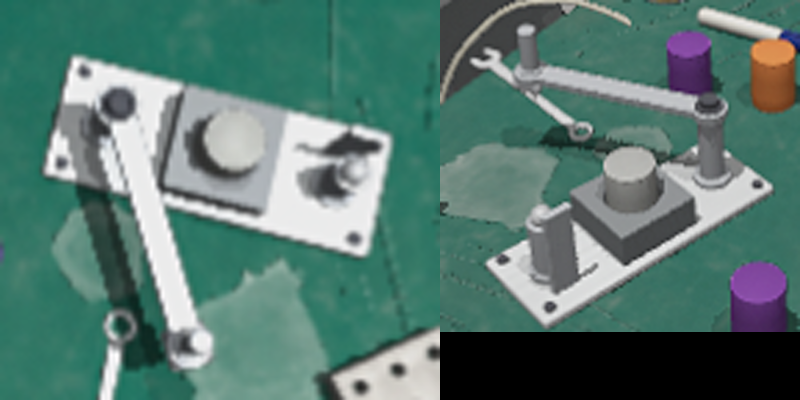

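The right carrier holds the grey core, in the top crop at (233,143) and the side crop at (630,165). Its bar is open, with the pin at (196,342) and the pivot bolt at (118,103) in the top crop. I'll triangulate those points.

```bash
python3 - <<'E'
from h import *
P={}
for n,a,b,z in [('pintop',(414,305.5),(211.4,255.1),117),('bolt',(394.5,245.8),(277.5,281.1),87),('coretop',(423.3,255.8),(248.6,302.8),66),('latch',(453.8,262),(216.8,321.6),80)]:
    x,e=tri(('top0',a),('side0',b)); print(n,x.round(1),np.round(e,1),atz('top0',a,z).round(1),atz('side0',b,z).round(1)); P[n]=x
k,p,c=P['pintop'],P['bolt'],P['coretop']
print(np.linalg.norm((k-p)[:2]),np.linalg.norm((c-p)[:2]))
ang=lambda v:np.arctan2(v[1],v[0])
print('open',ang(c-p)-ang(k-p),ang(c-p),ang(k-p))
for n in('top0','side0'):print(ray(n,(320,240))[0])
E
```

```text
pintop [ 406.5 -236.9  111.8] [0. 0.] [ 406.2 -236.   117. ] [ 412.2 -242.4  117. ]
bolt [ 554.  -204.7   80.2] [0.5 0.5] [ 552.2 -204.    87. ] [ 559.5 -211.4   87. ]
coretop [ 530.8 -275.7   62.4] [1.1 1.1] [ 529.4 -275.6   66. ] [ 534.5 -278.3   66. ]
latch [ 512.7 -349.5   61. ] [0.3 0.3] [ 510.  -344.2   80. ] [ 527.8 -364.4   80. ]
150.89508397647523 74.71428208826615
open 1.0405543343260093 -1.885441263034108 -2.9259955973601173
[ 338.91554397  -37.60676049 1204.8669861 ]
[ 983.3383486  -799.49593345  644.74738548]
```

```bash
python3 -m inch '16.3 -9.3 1.5 0 0 0;16.3 -9.3 1.5 0 0 0;16.3 -9.3 1.5 0 0 0;16.3 -9.3 1.5 0 0 0;16.3 -9.3 1.5 0 0 0;16.3 -9.3 1.5 0 0 0;16.3 -9.3 1.5 0 0 0;16.3 -9.3 1.5 0 0 0;16.3 -9.3 1.5 0 0 0;16.3 -9.3 1.5 0 0 0' 1 20
python3 -m inch '16.3 -9.3 1.5 0 0 0;16.3 -9.3 1.5 0 0 0;16.3 -9.3 1.5 0 0 0;16.3 -9.3 1.5 0 0 0;16.3 -9.3 1.5 0 0 0;16.3 -9.3 1.5 0 0 0;16.3 -9.3 1.5 0 0 0;16.3 -9.3 1.5 0 0 0;16.3 -9.3 1.5 0 0 0;0 0 0 0 0 0'
python3 - <<'E'
from h import *
cap('wrist','w1'); s=ctrl.sense(); print(s['eef_pos'],s['ee_rot'],s['joints'])
c=pickle.load(open('pics/w1.pkl','rb'))
for P in [(406.5,-237,117),(406.5,-237,80),(553,-204.5,87)]:
    print(cv2.projectPoints(np.array([P],float),np.array(c['rvec']),np.array(c['tvec'],float),np.array(c['intrinsics']),np.array(c['D']))[0].ravel())
E
```

```text
time_s: 0.98
eef_pos: [275.0, -370.5, 216.1]
ee_rot: [-0.0, 0.991, 0.137, -0.0]
force: [0.3, -0.2, 0.4]
grip_width: 1.002
grip_force: 0.0
time_s: 1.82
eef_pos: [394.1, -248.8, 202.4]
ee_rot: [-0.001, 0.99, 0.139, -0.0]
force: [0.8, -0.9, 0.1]
grip_width: 0.998
grip_force: 0.0
[ 393.28339881 -249.9175717   202.52501276] [-2.66955705e-04  9.90346206e-01  1.38615613e-01 -1.79916137e-04] [-8.18348357e-01  2.09515165e-01  1.71083597e+00  1.39435934e-05
  1.22188523e+00  4.74316392e-01]
[307.62743227 229.3822523 ]
[309.19024295 217.16840945]
[322.40933435 -36.80323892]
```

View pics/w1.png

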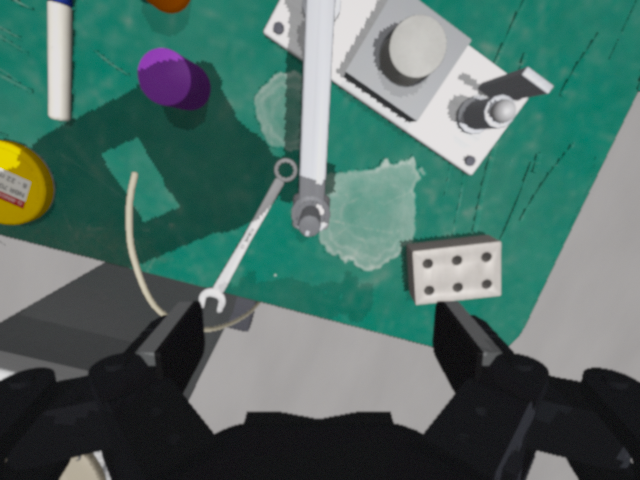

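The pin top is at (309,228), within 2 px of the prediction, so the fix holds. The stop plate stands on the far side of the latch post at (525,85). I'll go down over the pin and grip it lightly.

```bash
python3 -c "
from h import *
print(tri(('w1',(309,228)),('top0',(414,305.5)),('side0',(211.4,255.1))), atz('w1',(309,228),117))
print('post',atz('w1',(503,110),80),'core',atz('w1',(416,48),66), tri(('w1',(416,48)),('top0',(423.3,255.8))))"
python3 -m inch '8 -4.5 0 0 0 0;8.2 -4.3 0 0 0 0;0 0 10 0 0 0;0 0 14 0 0 0;0 0 18 0 0 0;0 0 18 0 0 0;0 0 18 0 0 0;0 0 17 0 0 0;0 0 12 0 0 0;0 0 7 0 0 0' 1 20
python3 -m inch '0 0 0 0 0 0;0 0 0 0 0 0;0 0 0 0 0 0;0 0 0 0 0 0;0 0 0 0 0 0;0 0 0 0 0 0;0 0 0 0 0 0;0 0 0 0 0 0;0 0 0 0 0 0;0 0 0 0 0 0' 0.05 25
```

```text
(array([ 406.5514297 , -237.25493897,  111.97047143]), [np.float64(0.5273161328544025), np.float64(0.32133274487994856), np.float64(0.2596223139987604)]) [ 407.55946836 -237.57218913  117.        ]
post [ 508.78984235 -338.81797564   80.        ] core [ 531.62868266 -274.67006292   66.        ] (array([ 525.42067171, -270.67371549,   90.01237022]), [np.float64(0.060440745035670415), np.float64(0.06044074503563557)])
time_s: 2.7
eef_pos: [405.7, -237.6, 87.5]
ee_rot: [-0.001, 0.991, 0.137, -0.001]
force: [0.3, 0.2, -0.7]
grip_width: 0.997
grip_force: 0.0
time_s: 3.53
eef_pos: [406.2, -238.2, 89.2]
ee_rot: [0.0, 0.991, 0.137, 0.0]
force: [-1.5, 0.2, 6.5]
grip_width: 0.151
grip_force: 26.4
```

Gripped: the opening is about 13 mm at 26 N. Now swing along the arc, turning the tool with the bar.

```bash
python3 -m inch '-0.17 5.2 0 0 0 -0.33;-0.17 5.2 0 0 0 -0.33;-0.17 5.2 0 0 0 -0.33;-0.17 5.2 0 0 0 -0.33;-0.17 5.2 0 0 0 -0.33;-0.17 5.2 0 0 0 -0.33;-0.17 5.2 0 0 0 -0.33;-0.17 5.2 0 0 0 -0.33;-0.17 5.2 0 0 0 -0.33;-0.17 5.2 0 0 0 -0.33'
python3 -c "
from h import *
s=ctrl.sense();p=s['eef_pos'];v=p[:2]-[553,-204.5];print(p,np.hypot(*v),np.arctan2(v[1],v[0]),s['force'],s['wrist_torque'],s['grip_width'],s['grip_force'],s['ee_rot'])"
```

```text
time_s: 4.37
eef_pos: [426.2, -286.2, 89.2]
ee_rot: [0.0, 0.952, 0.307, -0.0]
force: [-3.0, -0.7, 5.4]
grip_width: 0.156
grip_force: 26.4
[ 426.15253754 -286.24053635   89.17787293] 150.9032604550299 -2.569164067369153 [-2.99993922 -0.72774012  5.41566069] [-0.02615066  0.34376667  0.03422235] 0.1562350190083782 26.439616084098816 [ 3.76466742e-04  9.51855861e-01  3.06545692e-01 -1.25986192e-04]
```

```bash
python3 -m inch '-0.17 5.2 0 0 0 -0.33;-0.17 5.2 0 0 0 -0.33;-0.17 5.2 0 0 0 -0.33;-0.17 5.2 0 0 0 -0.33;-0.17 5.2 0 0 0 -0.33;-0.17 5.2 0 0 0 -0.33;-0.17 5.2 0 0 0 -0.33;-0.17 5.2 0 0 0 -0.33;-0.17 5.2 0 0 0 -0.33;-0.17 5.2 0 0 0 -0.33'
cat > st.py <<'E'
from h import *
s=ctrl.sense();p=s['eef_pos'];v=p[:2]-[553,-204.5];a=np.arctan2(v[1],v[0]);f=s['force'][:2]
print(p.round(1),np.hypot(*v).round(1),a.round(3),'to go',(-1.885-a).round(3),'Ft,Fr',(f@[-np.sin(a),np.cos(a)]).round(1),(f@[np.cos(a),np.sin(a)]).round(1),s['grip_width'].round(3),s['ee_rot'].round(4))
E
python3 st.py; python3 -c "
from h import *
cap('top','t2')
crop('t2',365,220,110,100,5,'t2c')"
```

```text
time_s: 5.2
eef_pos: [461.2, -324.5, 89.2]
ee_rot: [0.001, 0.885, 0.466, -0.0]
force: [-3.1, -1.3, 4.4]
grip_width: 0.15
grip_force: 26.4Traceback (most recent call last):
  File "st.py", line 3, in <module>
    print(p.round(1),np.hypot(*v).round(1),a.round(3),'to go',(-1.885-a).round(3),'Ft,Fr',(f@[-np.sin(a),np.cos(a)]).round(1),(f@[np.cos(a),np.sin(a)]).round(1),s['grip_width'].round(3),s['ee_rot'].round(4))
                                                                                                                                                                 ^^^^^^^^^^^^^^^^^^^^^
AttributeError: 'float' object has no attribute 'round'
```

View pics/t2c.png

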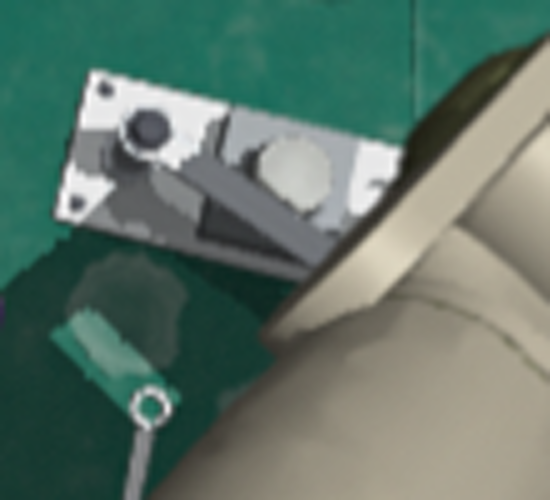

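The bar is following, from the bolt at (148,130) in the crop out under the gripper, and the core is still in its pocket at (293,170). About 0.34 rad remains.

```bash
sed -i "s/s\['grip_width'\].round(3)/round(s['grip_width'],3)/" st.py
python3 -m inch '-0.17 5.2 0 0 0 -0.33;-0.17 5.2 0 0 0 -0.33;-0.17 5.2 0 0 0 -0.33;-0.17 5.2 0 0 0 -0.33;-0.17 5.2 0 0 0 -0.33;-0.17 5.2 0 0 0 -0.33;-0.17 5.2 0 0 0 -0.33;-0.17 5.2 0 0 0 -0.33;0 0 0 0 0 0;0 0 0 0 0 0'
python3 st.py
```

```text
time_s: 6.08
eef_pos: [497.3, -345.0, 89.3]
ee_rot: [0.001, 0.813, 0.582, -0.0]
force: [-2.3, -1.5, 5.8]
grip_width: 0.149
grip_force: 26.4
[ 497.3 -345.    89.3] 151.1 -1.948 to go 0.063 Ft,Fr -1.6 2.2 0.149 [ 8.000e-04  8.131e-01  5.822e-01 -4.000e-04]
```

```bash

python3 -m inch '-0.05 2 0 0 0 -0.12;-0.05 2 0 0 0 -0.12;-0.05 2 0 0 0 -0.12;0 0 0 0 0 0;0 0 0 0 0 0;0 0 0 0 0 0;0 0 0 0 0 0;0 0 0 0 0 0;0 0 0 0 0 0;0 0 0 0 0 0'
python3 st.py
python3 -m inch '-0.05 1.5 0 0 0 -0.1;-0.05 1.5 0 0 0 -0.1;0 0 0 0 0 0;0 0 0 0 0 0;0 0 0 0 0 0;0 0 0 0 0 0;0 0 0 0 0 0;0 0 0 0 0 0;0 0 0 0 0 0;0 0 0 0 0 0'
python3 st.py
```

```text
time_s: 6.92
eef_pos: [503.0, -347.1, 89.4]
ee_rot: [0.001, 0.802, 0.597, -0.0]
force: [-1.2, -4.8, 3.6]
grip_width: 0.157
grip_force: 26.4
[ 503.  -347.1   89.4] 151.1 -1.908 to go 0.023 Ft,Fr 0.5 4.9 0.157 [ 1.200e-03  8.021e-01  5.972e-01 -3.000e-04]
time_s: 7.75
eef_pos: [506.0, -348.1, 89.4]
ee_rot: [0.001, 0.796, 0.606, -0.0]
force: [1.5, -4.9, 5.1]
grip_width: 0.156
grip_force: 26.3
[ 506.  -348.1   89.4] 151.1 -1.887 to go 0.002 Ft,Fr 2.9 4.2 0.156 [ 1.500e-03  7.958e-01  6.056e-01 -2.000e-04]
```

The tangential force has gone from resisting to pulling, so the ball is drawing the bar in. I'll step on until the stop is felt.

```bash

python3 -m inch '-0.05 1.5 0 0 0 -0.1;-0.05 1.5 0 0 0 -0.1;0 0 0 0 0 0;0 0 0 0 0 0;0 0 0 0 0 0;0 0 0 0 0 0;0 0 0 0 0 0;0 0 0 0 0 0;0 0 0 0 0 0;0 0 0 0 0 0'
python3 st.py
python3 -m inch '-0.05 1.5 0 0 0 -0.1;-0.05 1.5 0 0 0 -0.1;0 0 0 0 0 0;0 0 0 0 0 0;0 0 0 0 0 0;0 0 0 0 0 0;0 0 0 0 0 0;0 0 0 0 0 0;0 0 0 0 0 0;0 0 0 0 0 0'
python3 st.py
```

```text
time_s: 8.58
eef_pos: [509.0, -349.1, 89.3]
ee_rot: [0.002, 0.789, 0.614, -0.0]
force: [1.5, -6.2, 2.8]
grip_width: 0.154
grip_force: 26.3
[ 509.  -349.1   89.3] 151.1 -1.866 to go -0.019 Ft,Fr 3.2 5.5 0.154 [ 1.700e-03  7.894e-01  6.138e-01 -1.000e-04]
time_s: 9.42
eef_pos: [511.2, -349.7, 89.3]
ee_rot: [0.001, 0.783, 0.622, -0.001]
force: [-3.2, -4.4, 5.7]
grip_width: 0.156
grip_force: 26.5
[ 511.2 -349.7   89.3] 151.1 -1.851 to go -0.034 Ft,Fr -1.9 5.1 0.156 [ 8.000e-04  7.829e-01  6.221e-01 -6.000e-04]
```

The force has now changed sign, so the bar is past home and into the stop side. Release and lift.

```bash

python3 -m inch '0 0 0 0 0 0;0 0 0 0 0 0;0 0 0 0 0 0;0 0 0 0 0 0;0 0 0 0 0 0;0 0 0 0 0 0;0 0 0 0 0 0;0 0 0 0 0 0;0 0 0 0 0 0;0 0 0 0 0 0' 0.6
python3 st.py
python3 -m inch '0 0 -5 0 0 0;0 0 -10 0 0 0;0 0 -12 0 0 0;0 0 -15 0 0 0;-5 0 -15 0 0 0;-10 0 -15 0 0 0;-10 0 -15 0 0 0;-10 0 -10 0 0 0;-10 0 -5 0 0 0;0 0 0 0 0 0'
python3 -c "
from h import *
cap('wrist','w3');cap('side','s3');crop('s3',170,235,150,130,4,'s3c')
a=cv2.imread('pics/w3.png');b=cv2.imread('pics/s3c.png')
b=cv2.resize(b,(360,312))
a=cv2.resize(a,(440,330));a=cv2.copyMakeBorder(a[:312],0,0,0,0,0)
cv2.imwrite('pics/f.png',np.hstack([a,b]))"
```

```text
time_s: 10.25
eef_pos: [511.6, -348.8, 88.8]
ee_rot: [-0.0, 0.783, 0.623, 0.0]
force: [0.3, -0.0, 0.0]
grip_width: 0.601
grip_force: 0.0
[ 511.6 -348.8   88.8] 150.1 -1.85 to go -0.035 Ft,Fr 0.2 -0.1 0.601 [-0.      0.7826  0.6225  0.    ]
time_s: 11.08
eef_pos: [501.2, -394.6, 192.7]
ee_rot: [0.002, 0.783, 0.622, -0.0]
force: [-0.3, -0.1, -0.4]
grip_width: 0.603
grip_force: 0.0
```

View pics/f.png

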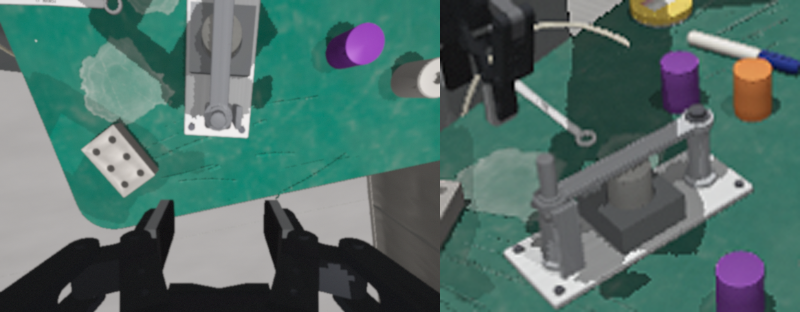

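The bar lies along the carrier over the core, with its pin above the latch post at (217,120) left and (545,160) right. One enlarged look will confirm the angle.

```bash
python3 -c "
from h import *
crop('w3',250,0,140,210,2.8,'w3c')"
```

```text
(no output)
```

View pics/w3c.png

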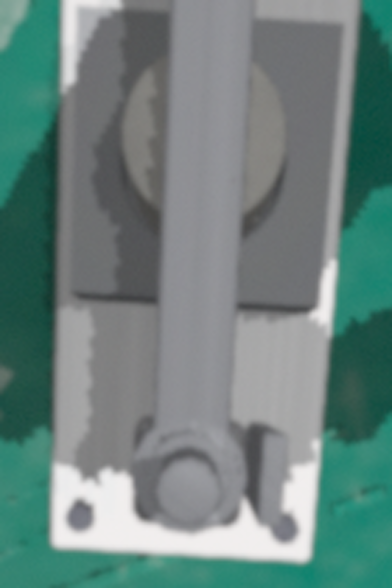

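The bar is parallel to the carrier's edges (lean −0.047 against −0.048) and sits about 2 mm off the stop plate at (268,475), which is the home position. The core is in its pocket.

```bash
python3 -c "
from rig import ctrl
print(ctrl.finish_job())"
```

```text
the job is handed in; nothing more can be done
None
```

The loaded carrier's keeper bar is shut in its detent over the grey core and released, the core is still in its pocket, the empty carrier was not touched, and the job is handed in at about 11 s of the 32 s allowed.

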